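# Start the lamp under the green specimen jar

## Task

Three white light bases stand on the lab bench, each with a closed jar and a black spring knob on top. Start the lamp of the base that carries the green jar: pull its black knob straight up all or nearly all the way out, keep it out for about a second, then let it go back down by itself or with your hand and take the gripper away. Do not pull the knobs of the bases with the orange and the white jar.

Things in the scene. Friction and masses are not known exactly. Their poses are not given: they have to be found in the camera images.
- green_grip (a point): Knob to pull: point on its axis at mid-height of its black cap (upright cylinder, 32 mm across, 24 mm high), moves with it. At rest 87 mm above the bench, 32 mm above the flat top of the light base; below the cap is a 20 mm long, 14 mm thick stem. z up = pull direction; +y points to the green jar, whose axis is 100 mm away; fingers closing along x have most room.
- green_knob (a joint): Travel of that knob in m: 0 down at rest, 0.020 at its upper stop; pulled means above 0.012. A damped spring draws it down with 3 N at rest, 7 N fully out, back to 0 when let go. Its base is a white box fixed to the bench, 120 mm (x) by 190 mm (y), 55 mm high, carrying a fixed green jar, 67 mm across, top 123 mm above the bench.
- amber_knob (a joint): Travel in m, 0 at rest, of the identical knob on the identical base with the amber-orange jar and orange lid. To be left down.
- clear_knob (a joint): Travel in m, 0 at rest, of the identical knob on the identical base with the white jar and white lid. To be left down.

How it is judged:
On the way:
1. the knob of the base with the green jar is pulled up by more than 12 mm and kept out for at least half a second (value of joint green_knob above 0.012 m), for 0.5 s.
At the end, for the whole second after the job is handed in: The green jar's knob has been pulled out and is let go, back down within 3 mm of its rest; the two other knobs are down within 3 mm (value of joint each of green_knob, amber_knob, clear_knob below 0.003 m); the robot touches nothing.
It fails at once if the knob of the base with the orange or the white jar is pulled up by more than 6 mm (value of joint any of amber_knob, clear_knob above 0.006 m).
It also fails if it takes over 32 s, if anything falls off the work surface, if the arm or the gripper's body presses on something with over 40 N, if the wrist force passes 120 N, or if a joint passes its speed limit or range.

## Robot

A 6-joint arm with a two-finger parallel gripper is mounted at the origin on the work surface. World frame = base frame: x ahead of the robot, y to its left, z up, the work surface at z = 0. Lengths are in m, angles in rad, forces in N, time in s.
With the tool pointing down it reaches from about 0.375 to 0.9 m from the base axis. Payload 3.1 kg.
Tool frame: the origin (TCP) lies at the very end of the fingers, on their centre line; the grasp point (between the pads) lies 19 mm behind it (manip.tcp_to_grasp is the distance from the TCP to the grasp point, in m); z points along the fingers, y is the line along which they close (so a half turn about z gives the same grasp; the last joint's range is limited). The gripper opens to 85 mm and grips with 20 to 120 N. Pads are 22 mm wide; open, the fingers measure 114 mm over their backs; the gripper's body (76 mm by 85 mm) begins 54 mm behind the grasp point. The pads swing forward as they close: fully open they stand 13 mm farther back than shut.
Start: joints at [1.044, 0.527, 1.433, -0, 1.181, -0.178], TCP at [0.213, 0.588, 0.231] pointing down, gripper open.
Joint ranges: [-3.08, 3.08], [-0.75, 2.2], [0.22, 2.44], [-1.43, 4.57], [0, 2.65], [-2.85, 2.85]. Speed limits (rad/s): [2.79, 2.79, 3.14, 3.14, 3.14, 3.14].

## Interface

Orientations are given as a unit quaternion [x, y, z, w].
In Python, from station import manip gives the robot as it stands. The module is installed in compiled form; this text tells all that it offers.
- The arm moves only by the tool step_arm, never from a script. Its argument "commands" is one flat list of numbers, 6 for each row, row after row: the shift along the tool's x, y, z in m, then the turn, a rotation vector about the tool's x, y, z in degrees. A call has exactly 10 rows; each row is the pose to reach, as a shift and turn from the pose commanded when the call began, along the tool's axes at that moment; what a row does not reach only later rows make up. A row lasts 1/10 s, in which the tool goes at most 50 mm and 8.59 degrees, less where a joint would pass 70% of its speed; a pose out of reach is approached as far as the arm can. A call with a gripper value outside its range is refused whole. "jaw" is the opening in per cent of the stroke, from 0 (shut) to 100 (fully open), set as the call begins (left out, the last holds). The fingers move at their own pace and stop on an object; "grip_force" is the grip in N (left out, the last holds). Time passes only in rows, so rows that repeat a pose let the fingers close, or fill a call up. It gives the time, the measured TCP pose, the force, the opening and the grip force at its end, in the units of the state.
- manip.sense(): the state, without advancing time (a new reading comes with each control period).
- manip.snapshot(name): name is "scene" or "top" or "wrist"; returns a dict with "pixels" (420x560x3 uint8, blue, green, red), "fx", "fy", "cx", "cy" (pixels), "R" (3x3) and "t" (3): a world point X has camera coordinates R X + t; the wrist camera has in their place "mount" (4x4, takes a point from camera to tool coordinates, whose origin is the TCP and whose axes are the flange's). Camera axes: x right, y down, z forward; pixel columns grow to the right and rows downward; lengths in m; the calibration is good to about 2 mm. A picture is of the moment at which its call begins: read the wrist's pose just before it. There is no depth.
- manip.sign_off(): hands the job in; it is judged then, once.
The state is a dict: "t": time; "q": joint angles; "qd": joint speeds; "tau": joint torques, N m; "tcp_pos": TCP position; "tool_rot": TCP orientation; "force": force on the tool from outside, world axes, zero at the start; "ft_torque": the same for the moment, N m; "finger_gap": opening from 0.0 (shut) to 1.0 (fully open); "gripper_force": force on a finger pad.
Only numpy, scipy, OpenCV 4.12 (cv2) and the standard library are available. Lean on these libraries where they do the work, as an engineer would, in place of code of your own. Each camera call takes 0.05 s, during which the arm holds its last target. There are 200 camera calls.

## Working session

There is one attempt and no reset: what is moved stays moved. The work goes in short steps, Python scripts to look and compute and a tool call to move; the robot and the scene stay as the last step left them, time stands still between calls to the robot, and variables do not carry over. Pictures are saved under pics/ and viewed, at most 10 in all, crops included, and the job is handed in when it is done.

Besides the shell and the picture viewer there is one more tool, called after "Emit:" as name(argument=value, ...), one argument or row to a line, values as JSON. step_arm: Moves the arm, as the interface text tells. Its arguments: {"type":"object","properties":{"commands":{"type":"array","items":{"type":"number"}},"jaw":{"type":"number"},"grip_force":{"type":"number"}},"required":["commands"]}

```bash
mkdir -p pics; cat > h.py <<'E'
import numpy as np, cv2, pickle
from station import manip
from scipy.spatial.transform import Rotation as Ro
def snap(n,f):
    st=manip.sense(); s=manip.snapshot(n); cv2.imwrite('pics/%s.png'%f,s['pixels'])
    if 'mount' in s:
        T=np.eye(4);T[:3,:3]=Ro.from_quat(st['tool_rot']).as_matrix();T[:3,3]=st['tcp_pos']
        W=T@np.array(s['mount']); s['R']=W[:3,:3].T; s['t']=-s['R']@W[:3,3]
    pickle.dump(s,open('pics/%s.pkl'%f,'wb')); return s
def ray(s,u,v,z):
    R=np.array(s['R']);t=np.array(s['t']);c=-R.T@t
    d=R.T@np.array([(u-s['cx'])/s['fx'],(v-s['cy'])/s['fy'],1]); return c+d*(z-c[2])/d[2]
def proj(s,X):
    p=np.array(s['R'])@X+np.array(s['t']); return p[0]/p[2]*s['fx']+s['cx'],p[1]/p[2]*s['fy']+s['cy']
E
python3 - <<'E'
from h import *
a=snap('top','top1');b=snap('scene','scene1')
print(manip.sense())
for s in(a,b): print(-np.array(s['R']).T@s['t'])
E
```

```text
{'t': 0.1, 'q': array([ 1.04445982e+00,  5.28397646e-01,  1.43375181e+00,  3.34557455e-05,
        1.18141130e+00, -1.78501208e-01]), 'qd': array([ 9.48839711e-04, -4.39692185e-05,  1.57754816e-03, -5.92856534e-04,
        5.92370192e-04,  7.84732397e-04]), 'tau': array([-1.09568140e-03, -4.43304670e+01, -1.78583944e+01, -3.01713344e-04,
        3.93927228e-03, -1.14902008e-06]), 'tcp_pos': array([0.21268072, 0.58702712, 0.23042357]), 'tool_rot': array([ 1.73048403e-01,  9.84912829e-01, -9.18230263e-04, -3.54181870e-04]), 'force': array([ 0.24173576, -0.08661506, -0.35735074]), 'ft_torque': array([-0.00453198, -0.02679656, -0.02763867]), 'gripper_force': 0.0, 'finger_gap': 0.9985506220739979}
[ 0.32777171 -0.05115422  1.14107547]
[1.19540551 0.09350957 0.75802574]
```

View pics/top1.png

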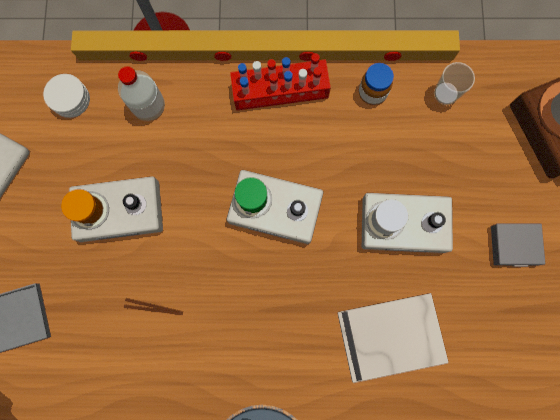

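View pics/scene1.png

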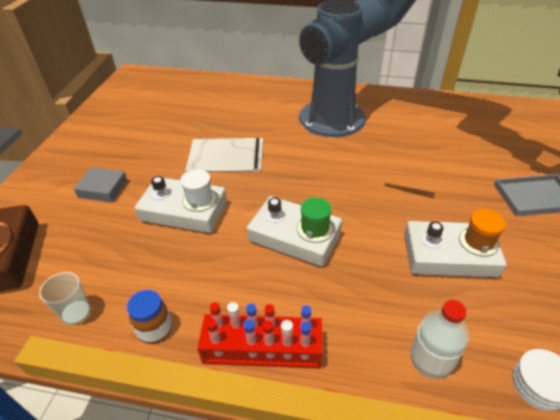

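The top view shows the green base's knob at about (298,208) and its lid at (251,195). In the scene view the knob is at (274,204).

```bash
python3 - <<'E'
from h import *
a=pickle.load(open('pics/top1.pkl','rb'));b=pickle.load(open('pics/scene1.pkl','rb'))
def dark(s,u,v,r=16):
    p=s['pixels'][v-r:v+r,u-r:u+r].max(2)<75
    ys,xs=np.nonzero(p); print(p.sum()); return xs.mean()+u-r,ys.mean()+v-r
for s,u,v in((a,298,208),(b,274,204)):
    c=dark(s,u,v); print(c,ray(s,*c,.087))
h=cv2.cvtColor(a['pixels'],cv2.COLOR_BGR2HSV)
m=cv2.inRange(h,(50,120,50),(80,255,255)); m[:150]=0
n,l,st,ce=cv2.connectedComponentsWithStats(m);i=1+st[1:,4].argmax()
j=ray(a,*ce[i],.123);k=ray(a,298,208,.099);print(st[i],j,k,np.linalg.norm((j-k)[:2]))
m=(cv2.inRange(h,(0,0,140),(180,70,255)));m[:165]=0;m[250:]=0;m[:,:220]=0;m[:,330:]=0
c=max(cv2.findContours(m,0,2)[0],key=cv2.contourArea)
bx=cv2.boxPoints(cv2.minAreaRect(c));P=[ray(a,*q,.055)[:2] for q in bx];print(np.round(P,3),np.mean(P,0))
for i in range(2): d=P[i+1]-P[i];print(np.linalg.norm(d),np.degrees(np.arctan2(d[1],d[0])))
E
```

```text
116
(np.float64(296.82758620689657), np.float64(208.5948275862069)) [ 0.51658858 -0.07414978  0.087     ]
62
(np.float64(274.35483870967744), np.float64(207.75806451612902)) [ 0.52680314 -0.07193134  0.087     ]
[235 178  32  35 854] [0.53942652 0.02066087 0.123     ] [ 0.51569873 -0.07632448  0.099     ] 0.09984571280528556
[[ 0.496  0.078]
 [ 0.611  0.052]
 [ 0.564 -0.133]
 [ 0.451 -0.104]] [ 0.53039051 -0.02666036]
0.11794938745210892 -12.600447787676805
0.19035864828296384 -104.2948539621234
```

Emit:
step_arm(
  commands=[-0.02,-0.02,0,0,0,4,-0.05,-0.05,0,0,0,9,-0.08,-0.081,0,0,0,14,-0.112,-0.114,0,0,0,19,-0.144,-0.146,0,0,0,24,-0.176,-0.179,0,0,0,30,-0.208,-0.211,0,0,0,35,-0.24,-0.244,0,0,0,40,-0.272,-0.276,0,0,0,46,-0.304,-0.309,0,0,0,52],
  jaw=100,
)

```text
t: 1.1
tcp_pos: [0.3938, 0.1918, 0.2312]
tool_rot: [0.589, 0.808, -0.0, -0.0]
force: [0.8, 0.5, -0.6]
finger_gap: 1.004
gripper_force: 0.0
```

```bash
cat > go.py <<'E'
import sys
from h import *
x,y,z=map(float,sys.argv[1:4]); s=manip.sense(); R=Ro.from_quat(s['tool_rot'])
yaw=np.degrees(np.arctan2(*R.as_matrix()[[1,0],1]))
print(s['t'],s['tcp_pos'],'yaw',yaw,'shift',R.inv().apply(np.array([x,y,z])-s['tcp_pos']),'turn z',yaw+13.8, R.as_matrix()[:,2],s['q'])
E
python3 go.py .517 -.076 .2
```

```text
1.1 [0.39376938 0.19175631 0.2312341 ] yaw 17.836746300847526 shift [-0.29263412  0.03529445  0.03121491] turn z 31.636746300847527 [-9.27338897e-05  2.89999222e-05 -9.99999995e-01] [ 1.96909807e-01  2.76798261e-01  1.88074835e+00  5.59347220e-05
  9.84131309e-01 -1.14431108e-01]
```

Emit:
step_arm(
  commands=[-0.04,0.005,0,0,0,5,-0.08,0.01,0.004,0,0,10,-0.12,0.015,0.008,0,0,15,-0.16,0.02,0.012,0,0,20,-0.2,0.025,0.016,0,0,25,-0.24,0.03,0.02,0,0,29,-0.27,0.033,0.025,0,0,31,-0.29,0.035,0.03,0,0,31.6,-0.293,0.035,0.031,0,0,31.6,-0.293,0.035,0.031,0,0,31.6],
)

```text
t: 2.1
tcp_pos: [0.5168, -0.0737, 0.1997]
tool_rot: [0.786, 0.619, -0.0, -0.001]
force: [-0.5, 0.1, 0.3]
finger_gap: 1.0
gripper_force: 0.0
```

```bash
python3 - <<'E'
from h import *
s=snap('wrist','w1'); print(proj(s,np.array([.517,-.076,.099])),proj(s,np.array([.517,-.076,.087])),s['fx'],manip.sense()['tcp_pos'])
E
```

```text
(np.float64(276.8828294950225), np.float64(216.90367411147292)) (np.float64(276.8590281310692), np.float64(213.05587066930417)) 298.6811130126301 [ 0.51657328 -0.07303754  0.19997752]
```

View pics/w1.png

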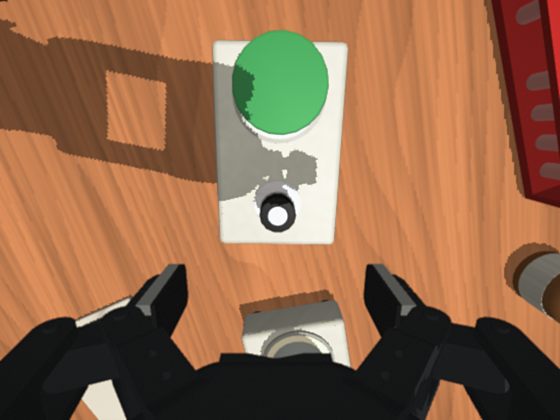

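The wrist view shows the knob cap at (277,213), which matches the prediction of (277,217). The gripper is aligned, so I descend.

```bash
python3 go.py .517 -.0765 .067
```

```text
2.15 [ 0.51657328 -0.07303754  0.19997752] yaw -13.485342427421108 shift [-0.00337071  0.00150898  0.132972  ] turn z 0.31465757257889315 [-0.00191477  0.00125741 -0.99999738] [-3.55156419e-01  4.32900836e-01  1.72235979e+00  6.14322147e-04
  9.88564638e-01 -1.20130338e-01]
```

Emit:
step_arm(
  commands=[-0.003,0.001,0.02,0,0,0.3,-0.003,0.001,0.04,0,0,0.3,-0.003,0.001,0.06,0,0,0.3,-0.003,0.001,0.075,0,0,0.3,-0.003,0.001,0.09,0,0,0.3,-0.003,0.001,0.105,0,0,0.3,-0.003,0.001,0.117,0,0,0.3,-0.003,0.001,0.126,0,0,0.3,-0.003,0.001,0.133,0,0,0.3,-0.003,0.001,0.133,0,0,0.3],
)

```text
t: 3.15
tcp_pos: [0.5174, -0.0769, 0.0667]
tool_rot: [0.787, 0.617, -0.0, -0.001]
force: [-0.8, 0.4, -0.5]
finger_gap: 1.004
gripper_force: 0.0
```

```bash
python3 - <<'E'
from h import *
s=snap('wrist','w2'); print(proj(s,np.array([.517,-.076,.099])),manip.sense()['tcp_pos'])
E
```

```text
(np.float64(274.2217216967324), np.float64(300.6094058808203)) [ 0.5177706  -0.07713138  0.0671726 ]
```

View pics/w2.png

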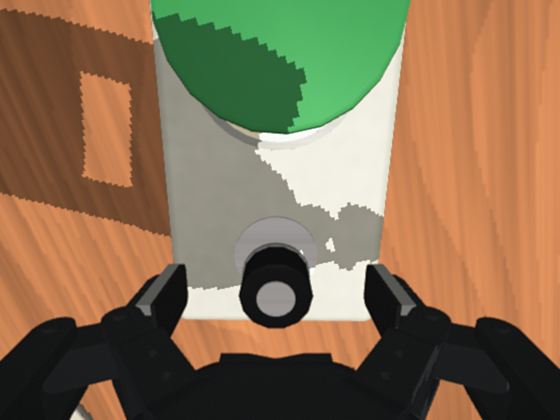

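The knob at (276,290) is centred between the pads at (165,290) and (390,290), so I close.

Emit:
step_arm(
  commands=[0,0,0,0,0,0,0,0,0,0,0,0,0,0,0,0,0,0,0,0,0,0,0,0,0,0,0,0,0,0,0,0,0,0,0,0,0,0,0,0,0,0,0,0,0,0,0,0,0,0,0,0,0,0,0,0,0,0,0,0],
  jaw=0,
  grip_force=45,
)

```text
t: 4.2
tcp_pos: [0.5175, -0.0774, 0.0679]
tool_rot: [0.787, 0.617, -0.0, -0.0]
force: [-1.8, -1.3, 5.7]
finger_gap: 0.36
gripper_force: 44.3
```

Emit:
step_arm(
  commands=[0,0,-0.003,0,0,0,0,0,-0.006,0,0,0,0,0,-0.009,0,0,0,0,0,-0.012,0,0,0,0,0,-0.015,0,0,0,0,0,-0.017,0,0,0,0,0,-0.019,0,0,0,0,0,-0.019,0,0,0,0,0,-0.019,0,0,0,0,0,-0.019,0,0,0],
)

```text
t: 5.2
tcp_pos: [0.5175, -0.0773, 0.0861]
tool_rot: [0.787, 0.617, -0.0, -0.0]
force: [-1.6, -1.6, -7.0]
finger_gap: 0.363
gripper_force: 45.0
```

```bash
python3 - <<'E'
from h import *
s=snap('wrist','w3');print(manip.sense()['tcp_pos'],manip.sense()['force'])
E
```

```text
[ 0.51752475 -0.07731722  0.08613248] [-1.81764249 -1.83467419 -6.43396535]
```

View pics/w3.png

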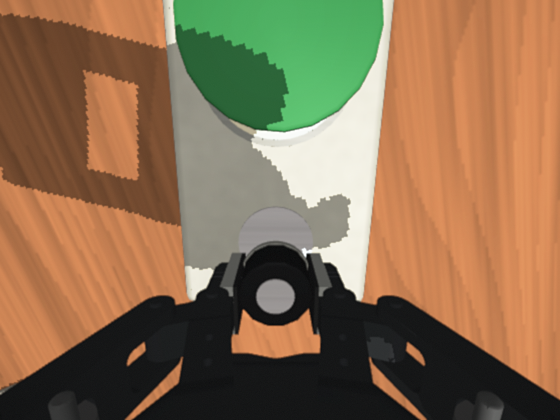

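The knob (275,285) is still between the pads after the rise. The pull of about 7 N matches a knob nearly fully out. Next I hold, lower it, open and leave.

Emit:
step_arm(
  commands=[0,0,0,0,0,0,0,0,0,0,0,0,0,0,0,0,0,0,0,0,0,0,0,0,0,0,0,0,0,0,0,0,0,0,0,0,0,0,0,0,0,0,0,0,0,0,0,0,0,0,0,0,0,0,0,0,0,0,0,0],
)

```text
t: 6.25
tcp_pos: [0.5175, -0.0773, 0.0862]
tool_rot: [0.787, 0.617, -0.0, -0.0]
force: [-3.5, -1.5, -6.0]
finger_gap: 0.362
gripper_force: 45.0
```

Emit:
step_arm(
  commands=[0,0,0.003,0,0,0,0,0,0.006,0,0,0,0,0,0.009,0,0,0,0,0,0.012,0,0,0,0,0,0.015,0,0,0,0,0,0.017,0,0,0,0,0,0.018,0,0,0,0,0,0.018,0,0,0,0,0,0.018,0,0,0,0,0,0.018,0,0,0],
)

```text
t: 7.25
tcp_pos: [0.5176, -0.0773, 0.0683]
tool_rot: [0.787, 0.617, -0.0, -0.0]
force: [-5.5, -1.9, -3.6]
finger_gap: 0.363
gripper_force: 45.2
```

Emit:
step_arm(
  commands=[0,0,0,0,0,0,0,0,0,0,0,0,0,0,0,0,0,0,0,0,0,0,0,0,0,0,0,0,0,0,0,0,0,0,0,0,0,0,0,0,0,0,0,0,0,0,0,0,0,0,0,0,0,0,0,0,0,0,0,0],
  jaw=100,
)

```text
t: 8.25
tcp_pos: [0.5179, -0.0774, 0.0683]
tool_rot: [0.787, 0.617, 0.0, -0.0]
force: [0.4, 0.7, 0.4]
finger_gap: 1.0
gripper_force: 0.0
```

Emit:
step_arm(
  commands=[0,0,-0.01,0,0,0,0,0,-0.025,0,0,0,0,0,-0.045,0,0,0,0,0,-0.065,0,0,0,0,0,-0.085,0,0,0,0,0,-0.105,0,0,0,0,0,-0.12,0,0,0,0,0,-0.13,0,0,0,0,0,-0.13,0,0,0,0,0,-0.13,0,0,0],
)

```text
t: 9.25
tcp_pos: [0.5176, -0.0773, 0.1982]
tool_rot: [0.787, 0.617, -0.0, -0.0]
force: [-0.6, -0.2, -0.2]
finger_gap: 0.996
gripper_force: 0.0
```

```bash
python3 - <<'E'
from h import *
s=snap('wrist','w4'); st=manip.sense(); print(proj(s,np.array([.517,-.076,.099])),st['tcp_pos'],st['force'])
E
```

```text
(np.float64(274.709206086383), np.float64(213.58837510994243)) [ 0.51732755 -0.07718117  0.19774718] [0.32790381 0.10852522 0.90219174]
```

View pics/w4.png

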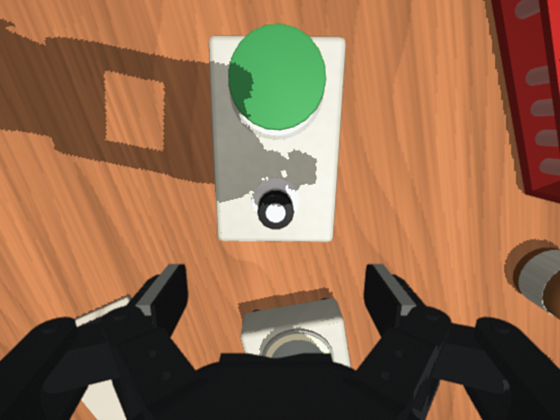

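The knob cap is back at (275,210), as before the pull, and the gripper is clear. During the pull the cap stayed fixed relative to the gripper while the base receded, so it moved with the hand.

```bash
python3 -c "
from station import manip
print(manip.sign_off())"
```

```text
the job is handed in; nothing more can be done
None
```

I pulled the green jar's knob up about 18 mm, held it there for over a second, lowered it and let go, then moved the gripper clear and handed the job in at about 9 s; the other two knobs were never touched, though no lit lamp was visible in the last picture and the hand-in returned no verdict.

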